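# Load the brass-headed punch into the disc cutter

## Robot

A 7-joint arm with a two-finger parallel gripper is mounted at the origin on the work surface. World frame = base frame: x ahead of the robot, y to its left, z up, the work surface at z = 0. Lengths are in m, angles in rad, forces in N, time in s.
With the tool pointing down it reaches from about 0.425 to 0.95 m from the base axis. Payload 4.7 kg.
Tool frame: the origin (TCP) lies on the front face of the gripper's body, between the roots of the fingers; the fingertips stand 73 mm ahead of it and the grasp point (between the pads) lies 54 mm ahead of it; z points along the fingers, y is the line along which they close (so a half turn about z gives the same grasp; the last joint's range is limited). The gripper opens to 85 mm and grips with 20 to 120 N. Pads are 22 mm wide; open, the fingers measure 114 mm over their backs; the gripper's body (76 mm by 85 mm) begins 54 mm behind the grasp point. The pads swing forward as they close: fully open they stand 13 mm farther back than shut.
Start: joints at [-1.302, 0.469, -0.049, 1.532, 0.024, 1.141, -0.082], TCP at [0.198, 0.645, 0.304] pointing down, gripper open.
Joint ranges: [-2.59, 2.59], [-0.33, 1.99], [-1.39, 1.29], [0.1, 2.45], [-1.04, 4.18], [0.21, 1.99], [-2.66, 2.66]. Speed limits (rad/s): [2.57, 2.57, 3.14, 3.14, 3.14, 3.14, 3.14].

## Interface

Orientations are given as a unit quaternion [w, x, y, z].
In Python, from plant import bot gives the robot as it stands.
- The arm moves only by the tool drive_tool, never from a script. Its argument "series" is a list that holds one entry, the list of rows, each a list of 7 numbers: the closure in counts, from 0 (fully open) to 255 (shut), then the shift along the world's x, y, z in m, then the turn, a rotation vector about the world's x, y, z in degrees. A call has 1 to 20 rows; each row is the pose to reach, as a shift and turn from the pose commanded when the call began; what a row does not reach only later rows make up. A row lasts 1/8 s, in which the tool goes at most 62.5 mm and 10.7 degrees, less where a joint would pass 70% of its speed; a pose out of reach is approached as far as the arm can. A call with a gripper value outside its range is refused whole. The fingers move at their own pace and stop on an object; "newtons" is the grip in N (left out, the last holds). Time passes only in rows, so rows that repeat a pose let the fingers close. It gives the time, the measured TCP pose, the force, the opening and the grip force at its end, in the units of the state.
- bot.get_state(): the state, without advancing time (a new reading comes with each control period).
- bot.camera(name): name is "scene" or "top" or "wrist"; returns a dict with "pixels" (480x640x3 uint8, red, green, blue), "fov_y" (degrees; the focal length in pixels is half the picture's height over the tangent of half this angle, whatever the lens; pixels are square), "cx", "cy" (the principal point, pixels), "R" (3x3) and "t" (3): a world point X has camera coordinates R X + t. Camera axes: x right, y down, z forward; pixel columns grow to the right and rows downward; lengths in m; the calibration is good to about 2 mm. A picture is of the moment at which its call begins. There is no depth.
- bot.close_job(): hands the job in; it is judged then, once.
The state is a dict: "clock": time; "joint_pos": joint angles; "qvel": joint speeds; "joint_efforts": joint torques, N m; "tcp_pos": TCP position; "eef_rot": TCP orientation; "wrist_force": force on the tool from outside, world axes, zero at the start; "torque": the same for the moment, N m; "gripper_width": opening from 0.0 (shut) to 1.0 (fully open); "grasp_force": force on a finger pad.
Only numpy, scipy, OpenCV 4.12 (cv2) and the standard library are available. Lean on these libraries where they do the work, as an engineer would, in place of code of your own. Each camera call takes 0.05 s, during which the arm holds its last target. There are 200 camera calls.

## Task

Take the brass-headed punch out of the wooden stand and touch its nose down on the blue dot painted on the steel disc cutter. Keeping the nose on the steel or just off it, slide it along the blue strip until it drops into the brass-ringed hole, and leave the punch standing there upright and fully home, its flange flat on the steel, and let go. Leave the red-headed and black-headed punches in the stand.

Things in the scene. Friction and masses are not known exactly. Their poses are not given: they have to be found in the camera images.
- brass_punch: Punch to load: upright, 89 mm tall, 0.2-0.35 kg, round about z. Origin: centre of the nose's underside, z up. Upward from it: nose 8 widening to 19 mm diameter by 10 mm, 19 mm shank to 38 mm, 40 mm steel flange from 38 to 44, brass head 28 mm in diameter from 44 to 89 (grip it from above). Its shank starts in a stand hole, flange resting on the stand's top: lift it 38 mm to free it.
- red_punch: Bystander: a punch of the same shape with a red head, same origin and axes. The three punches stand in any order in a fixed wooden stand, 66 x 215 mm, top 50 mm above the table, with 24 mm holes in one row 75 mm apart; the heads reach 101 mm above the table, so carry the brass one clear over them.
- black_punch: Bystander: a punch of the same shape with a black head, same origin and axes, in the same stand.
- cutter_hole (a point): Centre of the mouth of the brass-ringed hole in the top of the disc cutter: a fixed steel block, 140 (x) x 120 (y) x 50 mm high, its centre at x -25, y -25 mm from here; z up. Hole 24 mm wide, 30 at the bevelled mouth, 50 deep: the punch goes in 38 mm. Blue dot (18 mm) on the top at x -45 mm, y 0; blue strip from it along +x to the hole. Two unringed holes, 14 and 9 mm, lie to -y.
There are look-alikes about, which are no part of the job. What is shaped like the brass_punch but green is not meant.

How it is judged:
On the way, in this order (a step that is already met when the one before it is completed fails the run):
1. the nose of the brass-headed punch touches the cutter's top 26 to 70 mm from the ringed hole's centre (the dot is at 45 mm), the punch within 20 degrees of upright (contact force between brass_punch and cutter above 0.2 N and horizontal distance between brass_punch and cutter_hole between 0.026 and 0.07 m and z of brass_punch in the frame of cutter_hole above -0.004 m and angle between brass_punch's own z axis and vertical below 0.35 rad), for 0.05 s.
2. the nose comes sliding up to the hole's edge: 12 to 22 mm from its centre, no more than 5 mm above the cutter's top (horizontal distance between brass_punch and cutter_hole between 0.012 and 0.022 m and z of brass_punch in the frame of cutter_hole between -0.006 and 0.005 m).
At the end, for the whole second after the job is handed in: The brass-headed punch stands still in the brass-ringed hole, its nose at least 34 mm below the cutter's top (38 is fully home) and within 10 mm of the hole's axis, within 10 degrees of upright; the red-headed and black-headed punches are within 20 mm of where they started (z of brass_punch in the frame of cutter_hole below -0.034 m and horizontal distance between brass_punch and cutter_hole below 0.01 m and angle between brass_punch's own z axis and vertical below 0.175 rad and linear speed of brass_punch below 0.02 m/s and distance of each of red_punch, black_punch from where it was at the start of the episode below 0.02 m); the robot touches nothing.
It fails at once if the red-headed or black-headed punch is moved more than 20 mm (distance of any of red_punch, black_punch from where it was at the start of the episode above 0.02 m).
It also fails if it takes over 40 s, if anything falls off the work surface, if the arm or the gripper's body presses on something with over 40 N, if the wrist force passes 120 N, or if a joint passes its speed limit or range.

## Working session

There is one attempt and no reset: what is moved stays moved. The work goes in short steps, Python scripts to look and compute and a tool call to move; the robot and the scene stay as the last step left them, time stands still between calls to the robot, and variables do not carry over. Pictures are saved under pics/ and viewed, at most 10 in all, crops included, and the job is handed in when it is done.

Besides the shell and the picture viewer there is one more tool, called after "Request:" as name([rows], argument=value, ...), one row to a line, values as JSON. drive_tool: Moves the arm, as the interface text tells. Its arguments: {"type":"object","properties":{"series":{"type":"array"},"newtons":{"type":"number"}},"required":["series"]}

```bash
mkdir -p pics; cat > h.py <<'E'
import numpy as np, cv2
from plant import bot
def cam(n,f=None):
    c=bot.camera(n)
    if f: cv2.imwrite('pics/'+f,c['pixels'][:,:,::-1])
    return c
def ray(c,u,v):
    f=240/np.tan(np.radians(c['fov_y'])/2)
    R=np.array(c['R']);t=np.array(c['t'])
    d=R.T@np.array([(u-c['cx'])/f,(v-c['cy'])/f,1]);return -R.T@t,d/np.linalg.norm(d)
def atz(c,u,v,z):
    o,d=ray(c,u,v);return o+d*(z-o[2])/d[2]
def proj(c,X):
    f=240/np.tan(np.radians(c['fov_y'])/2)
    p=np.array(c['R'])@np.array(X)+np.array(c['t']);return p[:2]/p[2]*f+[c['cx'],c['cy']]
def tri(a,b):
    A=0;B=0
    for o,d in(a,b):
        P=np.eye(3)-np.outer(d,d);A=A+P;B=B+P@o
    return np.linalg.solve(A,B)
E
python3 - <<'E'
from h import *
import pickle
cs={n:cam(n,n+'0.png') for n in('scene','top','wrist')}
pickle.dump(cs,open('c0.pkl','wb'))
for n,c in cs.items(): print(n,c['fov_y'],c['cx'],c['cy'],-np.array(c['R']).T@np.array(c['t']))
print(bot.get_state())
E
```

```text
scene 45.34507307134312 323.70124426641024 232.80542048709802 [0.98166686 0.52249007 0.83065638]
top 53.20720257081482 311.7832044319848 237.20810501210937 [0.40228003 0.06602461 0.8281577 ]
wrist 64.7580019499793 318.01170458398053 243.72097233277893 [0.12898119 0.66596984 0.37289876]
{'clock': 0.15, 'joint_pos': array([-1.30190544,  0.46924863, -0.04856617,  1.53340039,  0.02408055,
        1.1409606 , -0.08228794]), 'qvel': array([ 0.00037807, -0.00304165, -0.00012913, -0.0027598 , -0.00096692,
       -0.00138202, -0.00015853]), 'joint_efforts': array([ 1.74249576e-04, -5.10765553e+01, -4.68426466e-02, -2.37981927e+01,
        1.07734383e-02,  5.37134314e-03,  3.49177839e-06]), 'tcp_pos': array([0.19794713, 0.64498731, 0.3031155 ]), 'eef_rot': array([-8.76377670e-05,  1.48344141e-01,  9.88935540e-01, -7.10919995e-04]), 'wrist_force': array([-0.17522258,  0.37786804,  0.38137687]), 'torque': array([-0.02559387,  0.00614831,  0.03171261]), 'grasp_force': 0.0, 'gripper_width': 1.0013744186546076}
```

View pics/scene0.png

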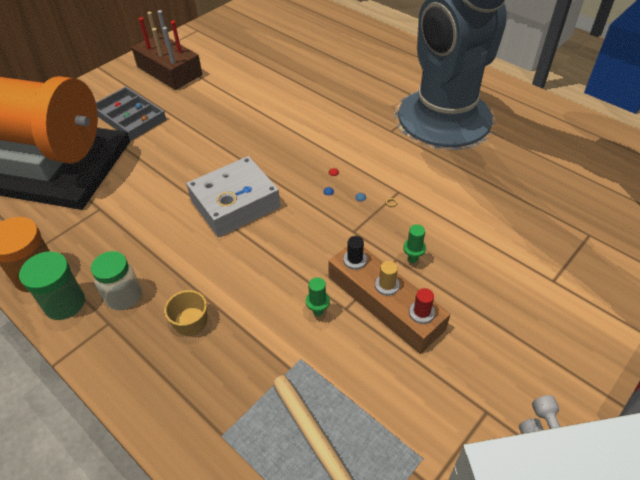

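View pics/top0.png

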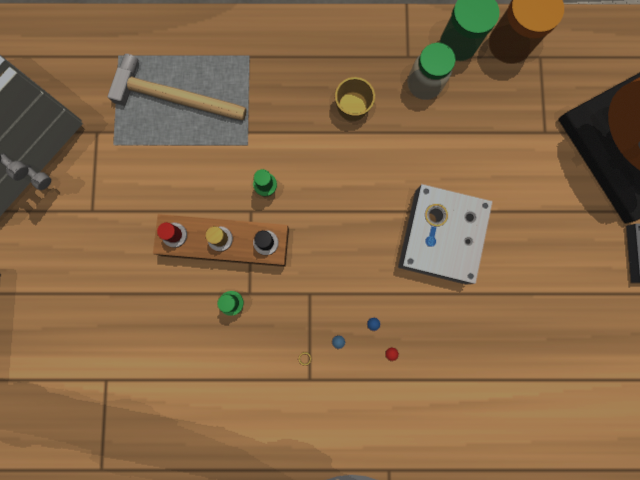

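The scene view shows the stand with black (356,248), brass (389,272) and red (424,302) heads, and the cutter's ringed hole at (227,199) with its dot at (247,190). In the top view the brass head is at (216,235), the hole at (436,215) and the dot at (431,241). I'll zoom in to get exact pixels.

```bash
python3 - <<'E'
from h import *
import pickle
cs=pickle.load(open('c0.pkl','rb'))
def crop(n,u,v,w=50,h=37):
    return cv2.resize(cs[n]['pixels'][v-h:v+h,u-w:u+w,::-1],(400,296),interpolation=cv2.INTER_CUBIC)
m=np.vstack([np.hstack([crop('top',216,237),crop('top',436,225)]),np.hstack([crop('scene',389,275),crop('scene',232,195)])])
cv2.imwrite('pics/mos.png',m)
E
```

```text
(no output)
```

View pics/mos.png

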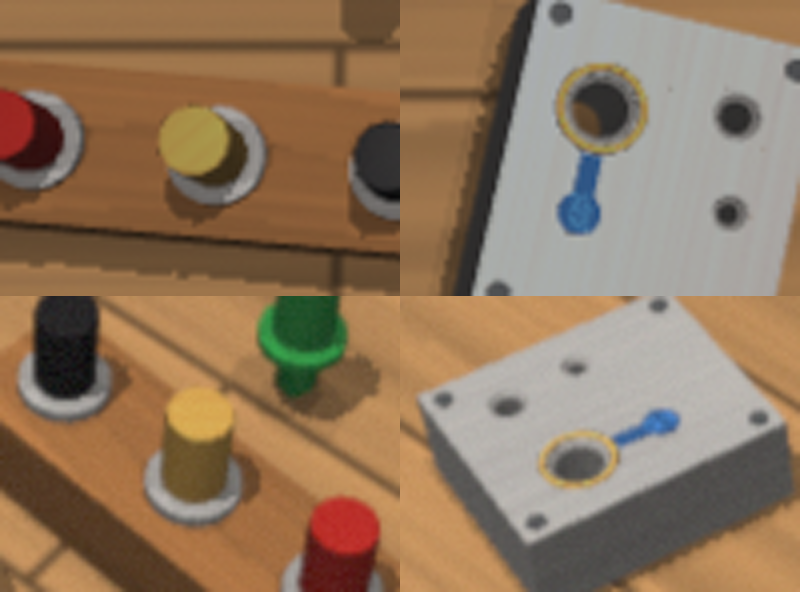

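Enlarged: the brass head top is at top (214.5,235.3) and scene (389,267.8). The hole is at top (436.5,215.3) and scene (226.8,199). The dot is at top (430.8,241.3) and scene (247,189.3).

```bash
python3 - <<'E'
from h import *
import pickle
cs=pickle.load(open('c0.pkl','rb'));T=cs['top'];S=cs['scene']
for n,a,b in(('head',(214.5,235.25),(389,267.75)),('hole',(436.5,215.25),(226.75,199)),('dot',(430.75,241.25),(247,189.25))):
    print(n,tri(ray(T,*a),ray(S,*b)).round(4))
print('head@.101',atz(T,214.5,235.25,.101),atz(S,389,267.75,.101))
for p in((436.5,215.25),(430.75,241.25)):print(atz(T,*p,.05))
r,b=atz(T,169,232,.101),atz(T,263.5,239,.101);print('row',r,b,np.linalg.norm(r-b))
from scipy.spatial.transform import Rotation as Ro
q=bot.get_state()['eef_rot'];print(Ro.from_quat(q,scalar_first=True).as_matrix().round(3))
E
```

```text
head [0.5002 0.214  0.0977]
hole [ 0.5406 -0.1415  0.0484]
dot [ 0.4973 -0.1306  0.0493]
head@.101 [0.4994438  0.21377321 0.101     ] [0.50273089 0.21502016 0.101     ]
[ 0.53998059 -0.14069691  0.05      ]
[ 0.49680624 -0.12988304  0.05      ]
row [0.50437626 0.2835709  0.101     ] [0.49375449 0.13871283 0.101     ] 0.14524697089777422
[[-0.956  0.293 -0.   ]
 [ 0.293  0.956 -0.001]
 [-0.    -0.001 -1.   ]]
```

Request:
drive_tool([
  [[0,0.1,-0.14,0,0,0,-25],[0,0.2,-0.28,0,0,0,-50],[0,0.303,-0.431,0,0,0,-77],[0,0.303,-0.431,0,0,0,-77],[0,0.303,-0.431,0,0,0,-77],[0,0.303,-0.431,0,0,0,-77],[0,0.303,-0.431,0,0,0,-77],[0,0.303,-0.431,0,0,0,-77],[0,0.303,-0.431,0,0,0,-77],[0,0.303,-0.431,0,0,0,-77],[0,0.303,-0.431,-0.05,0,0,-77],[0,0.303,-0.431,-0.05,0,0,-77],[0,0.303,-0.431,-0.05,0,0,-77]],
], newtons=60)

```text
clock: 1.78
tcp_pos: [0.501, 0.2156, 0.2549]
eef_rot: [-0.0, 0.731, 0.682, 0.001]
wrist_force: [-0.0, 0.2, 0.2]
gripper_width: 1.003
grasp_force: 0.0
```

```bash
python3 - <<'E'
from h import *
c=cam('wrist','w1.png');s=bot.get_state()
print(s['tcp_pos'],s['eef_rot'],s['joint_pos'],s['clock'])
for z in(.101,.056):print(proj(c,[.5005,.214,z]))
im=cv2.cvtColor(c['pixels'],cv2.COLOR_RGB2HSV)
m=cv2.inRange(im,(20,90,90),(32,255,255));n,l,st,ce=cv2.connectedComponentsWithStats(m)
for i in range(1,n):
    if st[i,4]>300:print(st[i],ce[i],atz(c,*ce[i],.101))
E
```

```text
[0.50144494 0.21548272 0.25545941] [1.69854208e-04 7.31229157e-01 6.82130695e-01 1.26736002e-03] [-0.79432066  0.31761783  0.3866625   1.9160304  -0.14775784  0.93272524
 -0.4065723 ] 1.825
[317.38548948 255.21736066]
[317.45799436 236.16541737]
[ 295  227   43   47 1331] [315.78888054 252.96619083] [0.49961267 0.21553592 0.101     ]
```

View pics/w1.png

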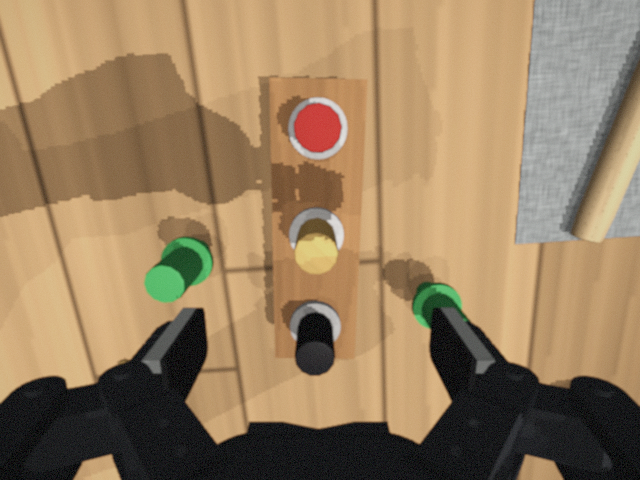

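The wrist view shows the brass head's top face at (316,254), 1–2 px from its predicted position. The jaws close across the row, the neighbours at (317,128) and (315,357) are clear of the fingers, and so are the green look-alikes. I'll descend and grip.

Request:
drive_tool([
  [[0,-0.001,0,-0.04,0,0,0],[0,-0.001,0,-0.08,0,0,0],[0,-0.001,0,-0.105,0,0,0],[0,-0.001,0,-0.118,0,0,0],[0,-0.001,0,-0.118,0,0,0],[0,-0.001,0,-0.118,0,0,0],[100,-0.001,0,-0.118,0,0,0],[200,-0.001,0,-0.118,0,0,0],[255,-0.001,0,-0.118,0,0,0],[255,-0.001,0,-0.118,0,0,0],[255,-0.001,0,-0.118,0,0,0],[255,-0.001,0,-0.118,0,0,0],[255,-0.001,0,-0.118,0,0,0],[255,-0.001,0,-0.118,0,0,0]],
])

```text
clock: 3.58
tcp_pos: [0.5001, 0.2144, 0.1363]
eef_rot: [-0.0, 0.732, 0.682, 0.0]
wrist_force: [-1.0, -0.4, 5.5]
gripper_width: 0.313
grasp_force: 58.8
```

Request:
drive_tool([
  [[255,0,0,0.02,0,0,0],[255,0,0,0.05,0,0,0],[255,0,0,0.09,0,0,0],[255,0,0,0.12,0,0,0],[255,0,0,0.12,0,0,0],[255,0,0,0.12,0,0,0]],
])

```text
clock: 4.32
tcp_pos: [0.4991, 0.2141, 0.2544]
eef_rot: [-0.0, 0.732, 0.682, -0.001]
wrist_force: [-0.6, -0.3, -2.9]
gripper_width: 0.315
grasp_force: 59.2
```

```bash
python3 - <<'E'
from h import *
s=bot.get_state();print(s['tcp_pos'],s['wrist_force'],s['gripper_width'])
w=cam('wrist');t=cam('top');c=cam('scene')
m=np.hstack([cv2.resize(w['pixels'][:,:,::-1],(400,300)),cv2.resize(c['pixels'][130:355,240:540,::-1],(400,300))])
cv2.imwrite('pics/w2.png',m)
E
```

```text
[0.49907037 0.21406633 0.25440673] [-0.55475862 -0.29962807 -2.88423529] 0.3147795218662018
```

View pics/w2.png

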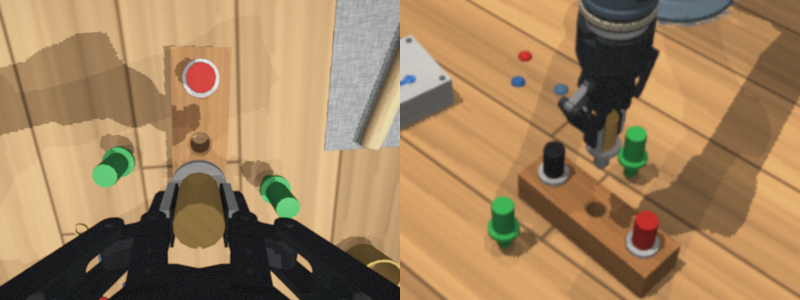

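The punch hangs upright in the jaws and its stand hole is empty. The red and black punches have not moved. I'll carry it over to the dot.

Request:
drive_tool([
  [[255,0,-0.05,0,0,0,0],[255,0,-0.1,0,0,0,0],[255,0,-0.15,0,0,0,0],[255,-0.002,-0.2,0,0,0,0],[255,-0.002,-0.25,0,0,0,0],[255,-0.002,-0.3,0,0,0,0],[255,-0.002,-0.33,0,0,0,0],[255,-0.002,-0.344,0,0,0,0],[255,-0.002,-0.344,-0.03,0,0,0],[255,-0.002,-0.344,-0.06,0,0,0],[255,-0.002,-0.344,-0.063,0,0,0],[255,-0.002,-0.344,-0.063,0,0,0],[255,-0.002,-0.344,-0.063,0,0,0]],
])

```text
clock: 6.1
tcp_pos: [0.4989, -0.1296, 0.194]
eef_rot: [0.001, 0.732, 0.682, 0.001]
wrist_force: [0.3, 0.0, -1.9]
gripper_width: 0.311
grasp_force: 59.3
```

```bash
python3 - <<'E'
from h import *
s=bot.get_state();print(s['tcp_pos'],s['wrist_force'],s['joint_pos'])
w=cam('wrist');c=cam('scene')
p=s['tcp_pos'];print(proj(c,p-[0,0,.124]),'nose pred scene')
m=np.hstack([cv2.resize(w['pixels'][:,:,::-1],(400,300)),cv2.resize(c['pixels'][145:220,190:290,::-1],(400,300),interpolation=cv2.INTER_CUBIC)])
cv2.imwrite('pics/w3.png',m)
E
```

```text
[ 0.4988519  -0.12958406  0.19404702] [ 0.34385039  0.00991341 -1.85542877] [-0.23943608  0.37027375  0.51340131  2.04502422 -0.25502598  0.78459583
  0.35615318]
[245.86146496 182.24304628] nose pred scene
```

View pics/w3.png

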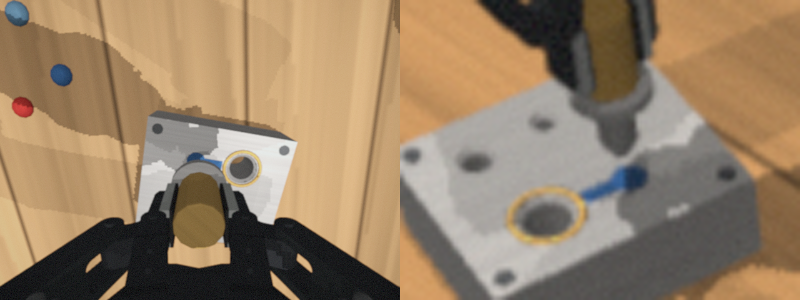

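The nose is upright just above the dot, at scene pixel (244,182.5) against a predicted (246,182). I'll lower it to contact.

Request:
drive_tool([
  [[255,0,0,-0.01,0,0,0],[255,0,0,-0.016,0,0,0],[255,0,0,-0.018,0,0,0],[255,0,0,-0.019,0,0,0],[255,0,0,-0.02,0,0,0],[255,0,0,-0.02,0,0,0]],
])

```text
clock: 6.95
tcp_pos: [0.4977, -0.1298, 0.1741]
eef_rot: [-0.001, 0.732, 0.682, 0.0]
wrist_force: [-4.3, 1.5, 11.3]
gripper_width: 0.312
grasp_force: 60.8
```

The nose is in contact with about 14 N. I'll ease off 1 mm and slide along the strip.

Request:
drive_tool([
  [[255,0,0,0.0008,0,0,0],[255,0.006,-0.0015,0.001,0,0,0],[255,0.012,-0.003,0.001,0,0,0],[255,0.018,-0.0045,0.001,0,0,0],[255,0.023,-0.006,0.001,0,0,0],[255,0.026,-0.0065,0.001,0,0,0],[255,0.029,-0.0072,0.001,0,0,0],[255,0.033,-0.008,0.001,0,0,0],[255,0.038,-0.0095,0.001,0,0,0],[255,0.042,-0.0105,0.001,0,0,0],[255,0.042,-0.0105,0.001,0,0,0],[255,0.042,-0.0105,0.001,0,0,0]],
])

```text
clock: 8.45
tcp_pos: [0.5399, -0.1402, 0.1737]
eef_rot: [-0.0, 0.732, 0.682, -0.0]
wrist_force: [0.3, 0.7, -2.2]
gripper_width: 0.315
grasp_force: 59.1
```

```bash
python3 - <<'E'
from h import *
s=bot.get_state();print(s['tcp_pos'],s['wrist_force'],s['torque'])
w=cam('wrist');c=cam('scene')
p=s['tcp_pos'];print(proj(c,p-[0,0,.124]),'nose pred scene',proj(w,p-[0,0,.124]))
m=np.hstack([cv2.resize(w['pixels'][150:390,160:480,::-1],(400,300)),cv2.resize(c['pixels'][155:230,180:280,::-1],(400,300),interpolation=cv2.INTER_CUBIC)])
cv2.imwrite('pics/w4.png',m)
E
```

```text
[ 0.53993652 -0.14016434  0.17371606] [ 0.29052041  0.72798846 -2.16071905] [ 0.01753152  0.03634561 -0.00066296]
[227.58636725 198.7146428 ] nose pred scene [318.26951146 269.29118986]
```

View pics/w4.png

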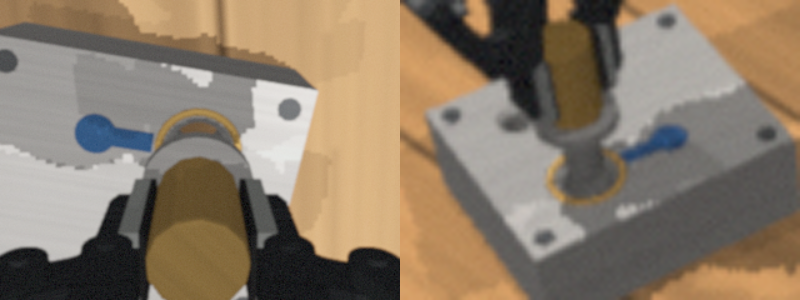

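The nose sits over the ringed hole and carries no load: the ring is at (587,172) in the right crop with the shank centred in it. I'll lower it gently.

Request:
drive_tool([
  [[255,0,0,-0.003,0,0,0],[255,0,0,-0.006,0,0,0],[255,0,0,-0.009,0,0,0],[255,0,0,-0.012,0,0,0],[255,0,0,-0.014,0,0,0],[255,0,0,-0.014,0,0,0]],
])

```text
clock: 9.3
tcp_pos: [0.5399, -0.1402, 0.1598]
eef_rot: [-0.0, 0.732, 0.682, -0.0]
wrist_force: [0.1, 0.4, -1.3]
gripper_width: 0.31
grasp_force: 59.1
```

Request:
drive_tool([
  [[255,0,0,-0.005,0,0,0],[255,0,0,-0.01,0,0,0],[255,0,0,-0.015,0,0,0],[255,0,0,-0.02,0,0,0],[255,0,0,-0.0225,0,0,0],[255,0,0,-0.0235,0,0,0],[255,0,0,-0.0235,0,0,0]],
])

```text
clock: 10.18
tcp_pos: [0.5401, -0.1403, 0.1365]
eef_rot: [0.0, 0.732, 0.682, 0.0]
wrist_force: [0.4, -0.1, -1.6]
gripper_width: 0.314
grasp_force: 59.4
```

Request:
drive_tool([
  [[255,0,0,-0.0005,0,0,0],[255,0,0,-0.001,0,0,0],[255,0,0,-0.001,0,0,0]],
])

```text
clock: 10.55
tcp_pos: [0.5402, -0.1403, 0.1363]
eef_rot: [0.0, 0.732, 0.682, 0.0]
wrist_force: [-2.9, 0.9, 6.9]
gripper_width: 0.318
grasp_force: 60.1
```

The flange has contact. I'll release and retreat straight up.

Request:
drive_tool([
  [[180,0,0,0,0,0,0],[100,0,0,0,0,0,0],[0,0,0,0,0,0,0],[0,0,0,0,0,0,0],[0,0,0,0,0,0,0],[0,0,0,0,0,0,0],[0,0,0,0.02,0,0,0],[0,0,0,0.06,0,0,0],[0,0,0,0.11,0,0,0],[0,0,0,0.15,0,0,0],[0,0,0,0.15,0,0,0],[0,0,0,0.15,0,0,0]],
])

```text
clock: 12.05
tcp_pos: [0.5395, -0.1399, 0.2847]
eef_rot: [-0.001, 0.732, 0.682, -0.0]
wrist_force: [-0.3, 0.6, 0.1]
gripper_width: 0.999
grasp_force: 0.0
```

```bash
python3 - <<'E'
from h import *
w=cam('wrist');c=cam('scene');s=bot.get_state();print(s['gripper_width'],s['tcp_pos'],s['wrist_force'])
m=np.hstack([cv2.resize(w['pixels'][:,:,::-1],(400,300)),cv2.resize(c['pixels'][130:355,160:460,::-1],(400,300),interpolation=cv2.INTER_CUBIC)])
cv2.imwrite('pics/w5.png',m)
E
```

```text
0.9992363089125764 [ 0.53928293 -0.13985526  0.28395168] [-0.26613437  0.71351452  0.06385708]
```

View pics/w5.png

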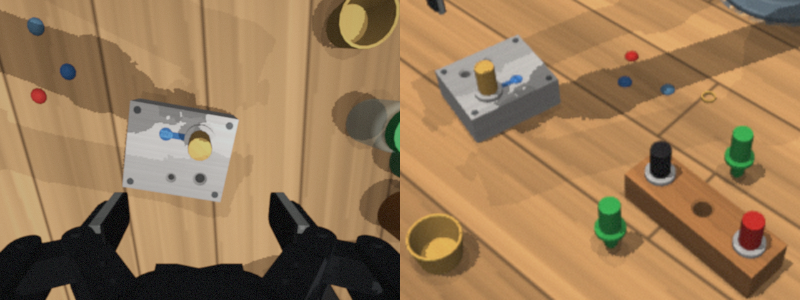

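The punch stands upright with its flange flat in the ringed hole, at (485,80) in the right crop. The red and black punches are still in the stand and the gripper is clear.

```bash
python3 -c "
from plant import bot
print(bot.close_job())"
```

```text
the job is handed in; nothing more can be done
None
```

The brass-headed punch touched down near the blue dot, was slid just off the steel along the strip, and now stands upright in the ringed hole with its flange on the steel; the gripper is clear, the red and black punches are still in the stand, and the job is handed in (no verdict came back).

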